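Load the planted culture vessels into the growth-room carrier

ROBOT

A 6-joint arm with a two-finger parallel gripper is mounted at the origin on the work surface. World frame = base frame: x ahead of the robot, y to its left, z up, the work surface at z = 0. Lengths are in m, angles in rad, forces in N, time in s.
With the tool pointing down it reaches from about 0.35 to 0.8 m from the base axis. Payload 7.3 kg.
Tool frame: the origin (TCP) lies midway between the tips of the shut fingers; the grasp point (between the pads) lies 19 mm behind it (hold_point_z is the distance from the TCP to the grasp point, in m); z points along the fingers, y is the line along which they close (so a half turn about z gives the same grasp; the last joint's range is limited). The gripper opens to 85 mm and grips with 20 to 120 N. Pads are 22 mm wide; open, the fingers measure 114 mm over their backs; the gripper's body (76 mm by 85 mm) begins 54 mm behind the grasp point. The pads swing forward as they close: fully open they stand 13 mm farther back than shut.
Start: joints at [-1.408, 0.342, 1.524, -0, 1.275, -0.146], TCP at [0.16, -0.5, 0.231] pointing down, gripper open.
Joint ranges: [-2.53, 2.53], [-0.77, 2.02], [0.04, 2.7], [-1, 4.14], [0.28, 2.66], [-3.11, 3.11]. Speed limits (rad/s): [2.57, 2.57, 3.14, 3.14, 3.14, 3.14].

INTERFACE

Orientations are given as a unit quaternion [x, y, z, w].
In Python, from station import * gives the robot as it stands. The module is installed in compiled form; this text tells all that it offers.
- The arm moves only by the tool apply_moves, never from a script. Its argument "commands" is a list of rows, each a list of 5 numbers: the gripper command: -1 is shut, 1 is fully open, values between are in proportion, then the shift along the world's x, y, z in m, then the turn about the world's z in rad. A call has 1 to 12 rows; each row is the pose to reach, as a shift and turn from the pose commanded when the call began; what a row does not reach only later rows make up. A row lasts 1/10 s, in which the tool goes at most 50 mm and 8.59 degrees, less where a joint would pass 70% of its speed; a pose out of reach is approached as far as the arm can. A call with a gripper value outside its range is refused whole. The fingers move at their own pace and stop on an object; "grip_force" is the grip in N (left out, the last holds). Time passes only in rows, so rows that repeat a pose let the fingers close. It gives the time, the measured TCP pose, the force, the opening and the grip force at its end, in the units of the state.
- get_obs(): the state, without advancing time (a new reading comes with each control period).
- capture(name): name is "scene" or "top" or "wrist"; returns a dict with "image" (384x512x3 uint8, blue, green, red), "range_z" (384x512 float32, m along the optical axis (not along the pixel's ray), 0 where there is no reading), "fx", "fy", "cx", "cy" (pixels), "distortion" ([k1, k2, p1, p2, k3] as OpenCV has them; the pictures are not rectified), "pose" (4x4, takes a point from camera to world coordinates). Camera axes: x right, y down, z forward; pixel columns grow to the right and rows downward; lengths in m; the calibration is good to about 2 mm. A picture is of the moment at which its call begins.
- finish_job(): hands the job in; it is judged then, once.
Trained networks look in the newest picture that a camera, given by its name, has taken for a name from the list of things; names that differ only in an ending like _2 or _b are one class to them, and where a whole thing is asked for, a point or a joint stands for the part that bears it (a point fixed in the world has none). Each returns a list of dicts, best first, with "score" (0 to 1); they miss things now and then, are a little off and sometimes report something else, mostly with a low value. They report only what shows in the picture. A call takes as long as a camera call. They do not tell look-alikes from the thing itself.
- search_frame(camera, target): "point" ([column, row] in pixels, amid what is visible of it).
- tip_of(camera, target): "point" ([column, row] in pixels: a listed point, or the origin of a listed thing).
The state is a dict: "time": time; "joint_positions": joint angles; "qd": joint speeds; "joint_torque": joint torques, N m; "position": TCP position; "tcp_rot": TCP orientation; "ft_force": force on the tool from outside, world axes, zero at the start; "wrist_torque": the same for the moment, N m; "finger_gap": finger opening in m; "finger_force": force on a finger pad.
Only numpy, scipy, OpenCV 4.12 (cv2) and the standard library are available. Lean on these libraries where they do the work, as an engineer would, in place of code of your own. Each camera call takes 0.05 s, during which the arm holds its last target. There are 200 camera calls.

TASK

Load the planted cultures, the ones with green caps, into the carrier for the growth room: stand each of the two jars in a large well and each of the two slender vials in a small well, one vessel to a well. Keep them upright and set them down without dropping them. Leave the white-capped blanks and the other things on the bench where they are.

Things in the scene. Friction and masses are not known exactly. Their poses are not given: they have to be found in the camera images.
- carrier: Fixed low mint-green tray, 304 x 104 mm, rim 42 mm high, a lip 17 mm out at each end; white insert (top 36 mm up) with 4 round wells in a row on its x axis (y = 0): LARGE for jars, 74 mm wide, at x = -99 and -17 mm; SMALL for vials, 50 mm wide, at x = +53 and +111 mm. Well floors 8 mm above the bench. Origin: centre of underside, z up, x lengthwise to the small wells, within 0.25 rad of world x.
- jar_a_c (a point): Screw-capped glass culture jar, 95 mm tall, flat-bottomed and straight-sided; glass 56 mm across, cap 58 mm across covers the top 21 mm; about 0.2 kg, stands upright. This point is its centre, half-way up (47.5 mm above its underside); z is its axis, upward. GREEN cap, green plantlets inside: planted, goes into the carrier.
- jar_b_c (a point): Screw-capped glass culture jar, 95 mm tall, flat-bottomed and straight-sided; glass 56 mm across, cap 58 mm across covers the top 21 mm; about 0.2 kg, stands upright. This point is its centre, half-way up (47.5 mm above its underside); z is its axis, upward. GREEN cap, green plantlets inside: planted, goes into the carrier.
- vial_a_c (a point): Slender screw-capped glass culture vial, 95 mm tall, flat-bottomed and straight-sided; glass 32 mm across, cap 35 mm across covers the top 21 mm; about 0.07 kg, stands upright. This point is its centre, half-way up (47.5 mm above its underside); z is its axis, upward. GREEN cap, green plantlets inside: planted, goes into the carrier.
- vial_b_c (a point): Slender screw-capped glass culture vial, 95 mm tall, flat-bottomed and straight-sided; glass 32 mm across, cap 35 mm across covers the top 21 mm; about 0.07 kg, stands upright. This point is its centre, half-way up (47.5 mm above its underside); z is its axis, upward. GREEN cap, green plantlets inside: planted, goes into the carrier.
- jar_blank_c (a point): Screw-capped glass culture jar, 95 mm tall, flat-bottomed and straight-sided; glass 56 mm across, cap 58 mm across covers the top 21 mm; about 0.2 kg, stands upright. This point is its centre, half-way up (47.5 mm above its underside); z is its axis, upward. WHITE cap, no plantlets inside (unplanted blank): stays untouched on the bench.
- vial_blank_c (a point): Slender screw-capped glass culture vial, 95 mm tall, flat-bottomed and straight-sided; glass 32 mm across, cap 35 mm across covers the top 21 mm; about 0.07 kg, stands upright. This point is its centre, half-way up (47.5 mm above its underside); z is its axis, upward. WHITE cap, no plantlets inside (unplanted blank): stays untouched on the bench.
- bung_basket: Bystander: mint-green open basket fixed on the bench, 220 x 140 mm and 65 mm high, full of loose red-brown rubber bungs, on the other side of the vessels from the carrier. Not for the vessels. Origin: centre of its underside, x along its length.
- dishes: Bystander: banded stack of four clear Petri dishes, 91 mm across, 60 mm high, loose, at the far side of the bench. Origin: centre of its underside, z up.
- tool_beaker: Bystander: stainless beaker 72 mm across and 85 mm high with forceps and a scalpel handle standing in it up to 155 mm, loose, at the far side of the bench. Origin: centre of its underside, z up.
Mind the look-alikes: they are no part of the job. What is shaped like the part that bears jar_a_c but pink is not meant. Leave any yellow look-alike of the part that bears vial_b_c alone.

How it is judged:
At the end, for the whole second after the job is handed in: Green-capped jars stand in the large wells, green-capped vials in the small ones: within 12 mm of a well centre along carrier x and y, height within 6 mm of the well floor, tilt under 0.12 rad, released, at rest. White-capped vessels, dishes and beaker upright, moved under 20 mm ((x of jar_a_c in the frame of carrier between -0.111 and -0.087 m or x of jar_a_c in the frame of carrier between -0.029 and -0.005 m) and y of jar_a_c in the frame of carrier between -0.012 and 0.012 m and z of jar_a_c in the frame of carrier between 0.0495 and 0.0615 m and angle between each of jar_a_c, jar_b_c, vial_a_c, vial_b_c, jar_blank_c, vial_blank_c, dishes, tool_beaker's own z axis and vertical below 0.12 rad and linear speed of each of jar_a, jar_b, vial_a, vial_b below 0.02 m/s and (x of jar_b_c in the frame of carrier between -0.111 and -0.087 m or x of jar_b_c in the frame of carrier between -0.029 and -0.005 m) and y of jar_b_c in the frame of carrier between -0.012 and 0.012 m and z of jar_b_c in the frame of carrier between 0.0495 and 0.0615 m and (x of vial_a_c in the frame of carrier between 0.041 and 0.065 m or x of vial_a_c in the frame of carrier between 0.099 and 0.123 m) and y of vial_a_c in the frame of carrier between -0.012 and 0.012 m and z of vial_a_c in the frame of carrier between 0.0495 and 0.0615 m and (x of vial_b_c in the frame of carrier between 0.041 and 0.065 m or x of vial_b_c in the frame of carrier between 0.099 and 0.123 m) and y of vial_b_c in the frame of carrier between -0.012 and 0.012 m and z of vial_b_c in the frame of carrier between 0.0495 and 0.0615 m and distance of each of jar_blank_c, vial_blank_c, dishes, tool_beaker from where it was at the start of the episode below 0.02 m); the robot touches nothing.
It fails at once if a white-capped vessel is pushed more than 20 mm or knocked over (distance of any of jar_blank_c, vial_blank_c from where it was at the start of the episode above 0.02 m or angle between any of jar_blank_c, vial_blank_c's own z axis and vertical above 0.3 rad).
It fails at once if the dish stack or the tool beaker is pushed more than 20 mm or knocked over (distance of any of dishes, tool_beaker from where it was at the start of the episode above 0.02 m or angle between any of dishes, tool_beaker's own z axis and vertical above 0.3 rad).
It fails at once if a green-capped vessel is tipped more than 40 degrees from upright (angle between any of jar_a_c, jar_b_c, vial_a_c, vial_b_c's own z axis and vertical above 0.7 rad).
It fails at once if a green-capped vessel is dropped (it moves faster than 0.6 m/s, a fall of some 20 mm, with no finger on it) ((linear speed of jar_a above 0.6 m/s and contact force between the fingers and jar_a below 0.05 N) or (linear speed of jar_b above 0.6 m/s and contact force between the fingers and jar_b below 0.05 N) or (linear speed of vial_a above 0.6 m/s and contact force between the fingers and vial_a below 0.05 N) or (linear speed of vial_b above 0.6 m/s and contact force between the fingers and vial_b below 0.05 N)).
It also fails if it takes over 96 s, if anything falls off the work surface, if the arm or the gripper's body presses on something with over 40 N, if the wrist force passes 120 N, or if a joint passes its speed limit or range.

## Working session

There is one attempt and no reset: what is moved stays moved. The work goes in short steps, Python scripts to look and compute and a tool call to move; the robot and the scene stay as the last step left them, time stands still between calls to the robot, and variables do not carry over. Pictures are saved under pics/ and viewed, at most 14 in all, crops included, and the job is handed in when it is done.

Besides the shell and the picture viewer there is one more tool, called after ">>>" as name(argument=value, ...), one argument or row to a line, values as JSON. apply_moves: Moves the arm, as the interface text tells. Its arguments: {"type":"object","properties":{"commands":{"type":"array"},"grip_force":{"type":"number"}},"required":["commands"]}

```bash
mkdir -p pics; cat > h.py <<'E'
from station import *
import numpy as np, cv2
def cap(n,f=None):
    c=capture(n)
    if f: cv2.imwrite('pics/'+f,c['image'])
    return c
def ray(c,uv):
    K=np.array([[c['fx'],0,c['cx']],[0,c['fy'],c['cy']],[0,0,1]])
    p=cv2.undistortPoints(np.array([[uv]],float),K,np.array(c['distortion'],float))[0,0]
    R=np.array(c['pose']); return R[:3,3],R[:3,:3]@np.array([p[0],p[1],1.])
def atz(c,uv,z):
    o,d=ray(c,uv); return o+d*(z-o[2])/d[2]
def atr(c,uv):
    o,d=ray(c,uv); r=c['range_z'][int(round(uv[1])),int(round(uv[0]))]; return o+d*r
E
python3 - <<'E'
from h import *
for n in('top','scene'):
    c=cap(n,n+'0.png'); print(n,np.round(c['pose'],3).tolist())
    for t in ['jar_a_c','vial_a_c','carrier','jar_blank_c','vial_blank_c','bung_basket','dishes','tool_beaker']:
        for r in search_frame(n,t):
            p=r['point']; print(t,round(r['score'],2),np.round(p),np.round(atr(c,p),3))
E
```

```text
top [[0.016, -0.994, 0.111, 0.478], [-1.0, -0.014, 0.014, -0.016], [-0.012, -0.111, -0.994, 0.945], [0.0, 0.0, 0.0, 1.0]]
jar_a_c 0.62 [296. 202.] [ 0.538 -0.081  0.097]
jar_a_c 0.59 [260. 249.] [ 0.434 -0.006  0.095]
vial_a_c 0.8 [229. 199.] [0.543 0.065 0.096]
carrier 0.62 [378. 230.] [ 0.479 -0.288  0.007]
jar_blank_c 0.79 [303. 149.] [ 0.656 -0.097  0.097]
vial_blank_c 0.68 [301. 254.] [ 0.426 -0.095  0.094]
bung_basket 0.6 [140. 213.] [0.51  0.281 0.037]
bung_basket 0.56 [214. 251.] [0.429 0.095 0.098]
bung_basket 0.15 [216. 151.] [0.65  0.096 0.094]
dishes 0.66 [188. 102.] [0.774 0.171 0.062]
tool_beaker 0.82 [330. 107.] [ 0.784 -0.175  0.004]
scene [[0.109, 0.62, -0.777, 1.305], [0.994, -0.072, 0.082, -0.097], [-0.005, -0.781, -0.624, 0.672], [0.0, 0.0, 0.0, 1.0]]
jar_a_c 0.83 [226. 186.] [ 0.565 -0.087  0.084]
jar_a_c 0.57 [252. 162.] [ 0.461 -0.018  0.07 ]
vial_a_c 0.92 [296. 181.] [0.562 0.074 0.079]
carrier 0.17 [293. 184.] [0.559 0.069 0.069]
jar_blank_c 0.9 [224. 226.] [ 0.684 -0.097  0.074]
vial_blank_c 0.65 [222. 155.] [ 0.443 -0.089  0.083]
vial_blank_c 0.55 [362. 267.] [0.811 0.156 0.06 ]
bung_basket 0.92 [372. 181.] [0.523 0.277 0.032]
dishes 0.74 [365. 266.] [0.811 0.162 0.061]
dishes 0.48 [185. 273.] [ 0.782 -0.177  0.054]
tool_beaker 0.77 [183. 274.] [ 0.749 -0.186  0.012]
tool_beaker 0.22 [224. 225.] [ 0.686 -0.098  0.079]
```

View pics/top0.png

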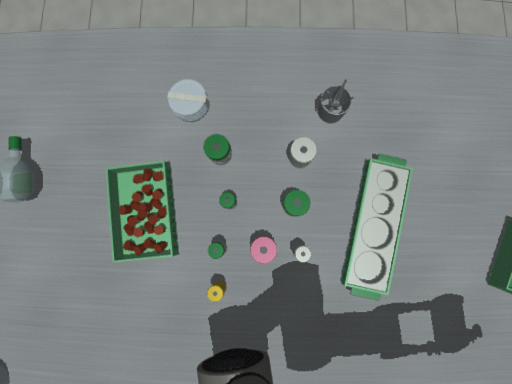

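View pics/scene0.png

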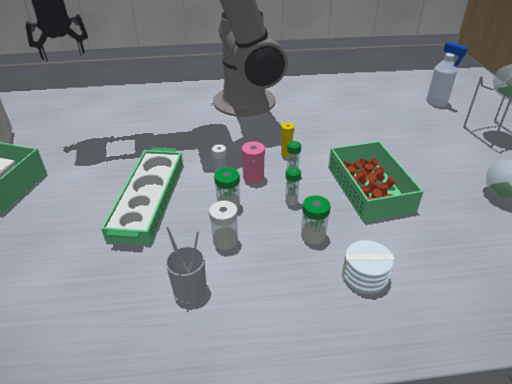

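Top view: green jars at (217,147) and (296,203), green vials at (228,200) and (216,251). Look-alikes are the pink jar at (263,250) and the yellow vial at (215,293); blanks at (303,149) and (303,254). The carrier's small wells are at (387,180) and (381,204), its large wells at (376,233) and (369,267). The scene view agrees with this.

```bash
cat >> h.py <<'E'
def cloud(c):
    h,w=c['range_z'].shape; K=np.array([[c['fx'],0,c['cx']],[0,c['fy'],c['cy']],[0,0,1]])
    uv=np.stack(np.meshgrid(np.arange(w),np.arange(h)),-1).reshape(-1,1,2).astype(float)
    p=cv2.undistortPoints(uv,K,np.array(c['distortion'],float)).reshape(h,w,2)
    r=c['range_z'][...,None]; P=np.concatenate([p*r,r],-1)
    T=np.array(c['pose']); return P@T[:3,:3].T+T[:3,3]
def caps(c):
    P=cloud(c); m=((P[...,2]>.085)&(P[...,2]<.11)&(c['range_z']>0)).astype(np.uint8)
    n,l,s,_=cv2.connectedComponentsWithStats(m)
    for i in range(1,n):
        if s[i,4]<60: continue
        k=l==i; ct=cv2.findContours(k.astype(np.uint8),0,1)[0][0]
        q=np.array([atz(c,x[0],.095)[:2] for x in ct]).astype(np.float32)
        (x,y),r=cv2.minEnclosingCircle(q)
        print('cap',s[i,:2],np.round([x,y,2*r],4),np.round(np.median(P[k],0),4),np.median(c['image'][k],0))
def wells(c):
    P=cloud(c); m=((P[...,2]>.027)&(P[...,2]<.055)&(P[...,1]<-.2)&(P[...,1]>-.5)&(P[...,0]>.2)).astype(np.uint8)
    cs,hi=cv2.findContours(m,cv2.RETR_CCOMP,cv2.CHAIN_APPROX_NONE)
    for q,hh in zip(cs,hi[0]):
        if len(q)<20: continue
        w=np.array([atz(c,x[0],.036 if hh[3]>=0 else .042)[:2] for x in q]).astype(np.float32)
        e=cv2.fitEllipse(w); r=cv2.minAreaRect(w)
        print('hole' if hh[3]>=0 else 'outer',np.round(e[0],4),np.round(e[1],4),'rect',np.round(r[0],4),np.round(r[1],4),round(r[2],2))
E
python3 - <<'E'
from h import *
c=cap('top'); caps(c); wells(c); o=get_obs(); print(o['tcp_rot'],o['position'],o['finger_gap'])
E
```

```text
cap [203 134] [0.6596 0.0968 0.059 ] [0.6606 0.0971 0.0951] [ 63. 113.  43.]
cap [290 138] [ 0.6564 -0.0977  0.0587] [ 0.6555 -0.0977  0.0951] [179. 187. 178.]
cap [  0 164] [0.5792 0.593  0.0774] [0.5811 0.5903 0.0916] [144. 142. 129.]
cap [283 189] [ 0.5385 -0.0838  0.0595] [ 0.5383 -0.0837  0.0952] [ 72. 122.  52.]
cap [219 192] [0.5424 0.0693 0.0363] [0.5425 0.0691 0.0951] [ 69. 118.  50.]
cap [250 236] [ 0.4342 -0.0128  0.0593] [ 0.4349 -0.012   0.0951] [155. 130. 201.]
cap [207 242] [0.4312 0.0919 0.0367] [0.4313 0.0922 0.0951] [ 73. 123.  54.]
cap [295 245] [ 0.427  -0.0979  0.037 ] [ 0.4277 -0.0985  0.095 ] [199. 207. 198.]
cap [207 285] [0.339 0.091 0.036] [0.3387 0.0906 0.095 ] [ 71. 177. 198.]
outer [ 0.4904 -0.2799] [0.1186 0.4022] rect [ 0.4897 -0.2795] [0.1098 0.3376] 77.92
hole [ 0.3936 -0.2595] [0.073  0.0744] rect [ 0.3935 -0.2599] [0.0739 0.0731] 0.12
hole [ 0.4732 -0.2759] [0.0725 0.0761] rect [ 0.4736 -0.2759] [0.0714 0.0771] 89.6
hole [ 0.542  -0.2909] [0.0495 0.0514] rect [ 0.5418 -0.291 ] [0.0481 0.05  ] 89.22
hole [ 0.598  -0.3024] [0.0478 0.0494] rect [ 0.5979 -0.3029] [0.0486 0.0469] 45.05
outer [ 0.7742 -0.2031] [0.0087 0.0235] rect [ 0.7745 -0.2056] [0.0073 0.0229] 88.9
[ 9.88102882e-01  1.53794319e-01 -1.03062776e-05  5.13082350e-05] [ 0.15956142 -0.50018211  0.23132624] 0.08539657696829436
```

>>> apply_moves(
  commands=[
    [1,0.379,0.416,-0.03,-0.516],
    [1,0.379,0.416,-0.03,-0.516],
    [1,0.379,0.416,-0.03,-0.516],
    [1,0.379,0.416,-0.03,-0.516],
    [1,0.379,0.416,-0.03,-0.516],
    [1,0.379,0.416,-0.03,-0.516],
    [1,0.379,0.416,-0.03,-0.516],
    [1,0.379,0.416,-0.03,-0.516],
    [1,0.379,0.416,-0.03,-0.516],
    [1,0.379,0.416,-0.03,-0.516],
    [1,0.379,0.416,-0.03,-0.516],
    [1,0.379,0.416,-0.03,-0.516],
  ],
  grip_force=40,
)

```text
time: 2.15
position: [0.5405, -0.0809, 0.201]
tcp_rot: [0.995, -0.102, 0.0, -0.0]
ft_force: [-0.2, -1.0, -0.2]
finger_gap: 0.0855
finger_force: 0.0
```

>>> apply_moves(
  commands=[
    [1,0,0,0,0],
    [1,0,0,0,0],
    [1,0,0,0,0],
  ],
)

```text
time: 2.45
position: [0.538, -0.085, 0.2014]
tcp_rot: [0.995, -0.104, -0.0, 0.0]
ft_force: [-0.4, -0.0, -0.2]
finger_gap: 0.0856
finger_force: 0.0
```

```bash
python3 - <<'E'
from h import *
cap('wrist','w1.png'); o=get_obs(); print(o['tcp_rot'],o['position'],o['ft_force'])
c=cap('top'); wells(c)
E
```

```text
[ 9.94558302e-01 -1.04181376e-01 -2.58918753e-05  1.54102523e-04] [ 0.5379646  -0.08521887  0.20150094] [-0.6464203  -0.40088     0.18542785]
outer [ 0.4827 -0.3069] [0.0613 0.3476] rect [ 0.4858 -0.3009] [0.0662 0.3361] 77.92
```

View pics/w1.png

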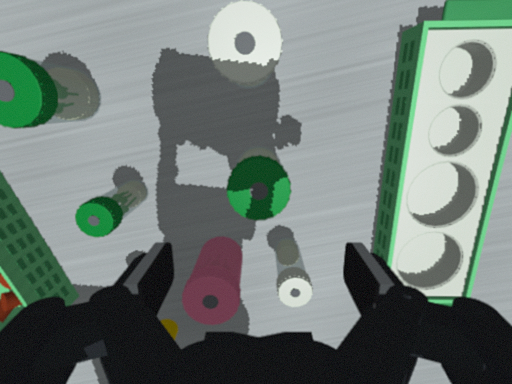

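The wrist view looks down on the green jar cap at (258,188). It sits between the pink jar at (212,300) and the white jar at (245,40), and the carrier with its wells is on the right. I'll cross-check the measured positions from this camera.

```bash
python3 - <<'E'
from h import *
c=cap('wrist'); caps(c); wells(c)
E
```

```text
cap [207   0] [ 0.6566 -0.0995  0.0592] [ 0.658  -0.0999  0.0955] [221. 229. 222.]
cap [ 0 52] [0.6589 0.0898 0.0606] [0.657  0.083  0.0952] [ 60. 136.  22.]
cap [226 157] [ 0.5393 -0.0861  0.06  ] [ 0.54   -0.0861  0.0955] [36. 72. 20.]
cap [ 75 199] [0.5435 0.065  0.0414] [0.5436 0.0652 0.0952] [ 60. 137.  23.]
cap [181 270] [ 0.4382 -0.0151  0.0636] [ 0.4388 -0.0154  0.0952] [ 77.  60. 111.]
cap [277 271] [ 0.4305 -0.0996  0.0413] [ 0.4307 -0.0995  0.0952] [212. 222. 214.]
outer [ 0.4981 -0.2803] [0.1187 0.3544] rect [ 0.4976 -0.2803] [0.1134 0.3235] 77.93
hole [ 0.3976 -0.2596] [0.0674 0.0717] rect [ 0.3975 -0.2598] [0.0696 0.0707] 88.22
hole [ 0.4765 -0.2761] [0.0672 0.0722] rect [ 0.476 -0.276] [0.0699 0.0703] 19.48
hole [ 0.5437 -0.2901] [0.0448 0.048 ] rect [ 0.5437 -0.2903] [0.0462 0.0469] 37.8
hole [ 0.5994 -0.3022] [0.0447 0.0487] rect [ 0.5997 -0.3022] [0.0469 0.0469] 38.83
```

>>> apply_moves(
  commands=[
    [1,0,-0.001,-0.045,0],
    [1,0,-0.001,-0.09,0],
    [1,0,-0.001,-0.12,0],
    [1,0,-0.001,-0.141,0],
    [1,0,-0.001,-0.141,0],
    [-1,0,-0.001,-0.141,0],
    [-1,0,-0.001,-0.141,0],
    [-1,0,-0.001,-0.141,0],
    [-1,0,-0.001,-0.141,0],
    [-1,0,-0.001,-0.141,0],
    [-1,0,-0.001,-0.141,0],
    [-1,0,-0.001,-0.131,0],
  ],
  grip_force=40,
)

```text
time: 3.8
position: [0.538, -0.085, 0.0704]
tcp_rot: [0.995, -0.103, -0.001, -0.0]
ft_force: [-1.0, -0.1, -2.1]
finger_gap: 0.057
finger_force: 43.4
```

>>> apply_moves(
  commands=[
    [-1,0,0,0.03,0],
    [-1,0,0,0.06,0],
    [-1,0,-0.01,0.085,0],
    [-1,-0.01,-0.04,0.09,0],
    [-1,-0.02,-0.07,0.09,0],
    [-1,-0.035,-0.105,0.09,0],
    [-1,-0.047,-0.14,0.09,0],
    [-1,-0.057,-0.17,0.09,0],
    [-1,-0.064,-0.191,0.09,0],
    [-1,-0.064,-0.191,0.09,0],
    [-1,-0.064,-0.191,0.08,0],
    [-1,-0.064,-0.191,0.08,0],
  ],
)

```text
time: 5.0
position: [0.474, -0.2746, 0.149]
tcp_rot: [0.995, -0.103, -0.001, -0.001]
ft_force: [0.4, -1.1, -2.4]
finger_gap: 0.0569
finger_force: 43.8
```

```bash
python3 - <<'E'
from h import *
c=cap('wrist','w2.png'); caps(c); wells(c); print(get_obs()['position'])
E
```

```text
cap [223 175] [ 0.4833 -0.2765  0.0503] [ 0.4977 -0.28    0.1002] [104. 110. 102.]
cap [ 33 281] [ 0.4312 -0.1034  0.0455] [ 0.4349 -0.1005  0.095 ] [112. 119. 113.]
outer [ 0.5263 -0.2906] [0.1175 0.2183] rect [ 0.5232 -0.2896] [0.1049 0.1937] 77.93
hole [ 0.5425 -0.2939] [0.0488 0.0494] rect [ 0.5423 -0.294 ] [0.0493 0.0494] 78.12
[ 0.47430526 -0.2746715   0.1494482 ]
```

View pics/w2.png

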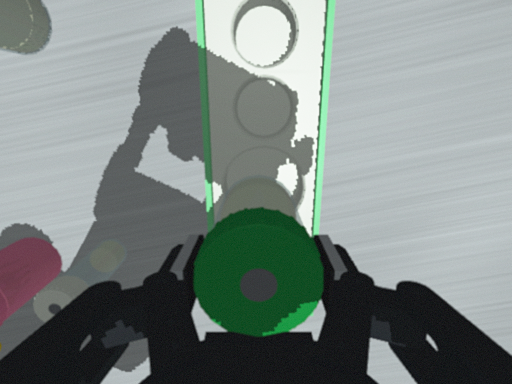

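The jar hangs straight and is aligned with the carrier axis: jar column about 261, well column about 264. I'm lowering it.

>>> apply_moves(
  commands=[
    [-1,0,-0.001,-0.025,0],
    [-1,0,-0.001,-0.05,0],
    [-1,0,-0.001,-0.065,0],
    [-1,0,-0.001,-0.073,0],
    [-1,0,-0.001,-0.078,0],
    [-1,0,-0.001,-0.08,0],
    [-1,0,-0.001,-0.08,0],
  ],
)

```text
time: 5.75
position: [0.475, -0.2772, 0.0708]
tcp_rot: [0.995, -0.103, 0.0, 0.0]
ft_force: [0.7, 0.3, -1.8]
finger_gap: 0.0568
finger_force: 43.8
```

Free all the way down. Next I set it on the floor, release it and lift away.

>>> apply_moves(
  commands=[
    [-1,0,0,-0.001,0],
    [-1,0,0,-0.002,0],
    [-1,0,0,-0.003,0],
    [-1,0,0,-0.003,0],
  ],
)

```text
time: 6.15
position: [0.4754, -0.2776, 0.0702]
tcp_rot: [0.995, -0.103, 0.001, 0.001]
ft_force: [-4.1, 4.9, 15.7]
finger_gap: 0.0571
finger_force: 45.4
```

>>> apply_moves(
  commands=[
    [-1,0,0,0.001,0],
    [1,0,0,0.001,0],
    [1,0,0,0.001,0],
    [1,0,0,0.001,0],
    [1,0,0,0.001,0],
    [1,0,0,0.03,0],
    [1,0,0,0.08,0],
    [1,0,0,0.13,0],
    [1,0,0,0.13,0],
  ],
)

```text
time: 7.05
position: [0.4775, -0.2794, 0.2043]
tcp_rot: [0.995, -0.103, 0.006, 0.004]
ft_force: [0.0, 0.3, 0.3]
finger_gap: 0.0854
finger_force: 0.0
```

```bash
python3 - <<'E'
from h import *
c=cap('wrist','w3.png'); caps(c); P=cloud(c); m=(P[...,2]>.098)&(P[...,2]<.108); print(np.median(P[m],0))
E
```

```text
cap [0 0] [ 0.643  -0.119   0.0451] [ 0.6442 -0.1216  0.0942] [138.5 145.5 139.5]
cap [223 162] [ 0.4731 -0.278   0.0634] [ 0.4763 -0.2781  0.1035] [48. 68. 29.]
cap [ 71 255] [ 0.4291 -0.1039  0.0439] [ 0.4297 -0.1029  0.0951] [92. 97. 93.]
cap [  0 256] [ 0.4348 -0.0222  0.0661] [ 0.4331 -0.0289  0.095 ] [136. 104. 196.]
[ 0.47536154 -0.27780492  0.10349341]
```

>>> apply_moves(
  commands=[
    [1,0.184,0.372,0,0],
    [1,0.184,0.372,0,0],
    [1,0.184,0.372,0,0],
    [1,0.184,0.372,0,0],
    [1,0.184,0.372,0,0],
    [1,0.184,0.372,0,0],
    [1,0.184,0.372,0,0],
    [1,0.184,0.372,0,0],
    [1,0.184,0.372,0,0],
    [1,0.184,0.372,0,0],
    [1,0.184,0.372,0,0],
    [1,0.184,0.372,0,0],
  ],
)

```text
time: 8.3
position: [0.658, 0.0929, 0.1969]
tcp_rot: [0.995, -0.104, -0.001, 0.0]
ft_force: [-0.1, 0.2, 0.1]
finger_gap: 0.0853
finger_force: 0.0
```

```bash
python3 - <<'E'
from h import *
c=cap('wrist'); caps(c); print(get_obs()['position'])
E
```

```text
cap [440 110] [ 0.6571 -0.0949  0.064 ] [ 0.6594 -0.0949  0.0954] [205. 216. 207.]
cap [221 154] [0.6628 0.0955 0.0601] [0.6637 0.0956 0.0955] [53. 74. 33.]
cap [288 276] [0.546  0.0688 0.0412] [0.5462 0.0685 0.0951] [32. 68. 17.]
cap [409 358] [ 0.4279 -0.0308  0.035 ] [ 0.4272 -0.0333  0.0954] [151. 116. 215.]
[0.65814417 0.0929093  0.19724378]
```

>>> apply_moves(
  commands=[
    [1,0.002,0.001,-0.045,0],
    [1,0.002,0.001,-0.09,0],
    [1,0.002,0.001,-0.12,0],
    [1,0.002,0.001,-0.137,0],
    [1,0.002,0.001,-0.137,0],
    [-1,0.002,0.001,-0.137,0],
    [-1,0.002,0.001,-0.137,0],
    [-1,0.002,0.001,-0.137,0],
    [-1,0.002,0.001,-0.137,0],
    [-1,0.002,0.001,-0.137,0],
    [-1,0.002,0.001,-0.137,0],
    [-1,0.002,0.001,-0.127,0],
  ],
)

```text
time: 9.55
position: [0.6599, 0.0958, 0.0701]
tcp_rot: [0.995, -0.103, -0.001, 0.0]
ft_force: [0.3, 0.6, -2.6]
finger_gap: 0.0566
finger_force: 43.3
```

>>> apply_moves(
  commands=[
    [-1,0,0,0.03,0],
    [-1,0,0,0.065,0],
    [-1,0,0,0.1,0],
    [-1,-0.01,-0.013,0.12,0],
    [-1,-0.03,-0.04,0.12,0],
    [-1,-0.053,-0.071,0.12,0],
    [-1,-0.077,-0.103,0.12,0],
    [-1,-0.101,-0.135,0.12,0],
    [-1,-0.125,-0.167,0.12,0],
    [-1,-0.149,-0.2,0.12,0],
    [-1,-0.173,-0.232,0.12,0],
    [-1,-0.197,-0.264,0.12,0],
  ],
)

```text
time: 10.75
position: [0.4624, -0.1691, 0.191]
tcp_rot: [0.995, -0.103, 0.0, 0.0]
ft_force: [1.2, -0.7, -1.1]
finger_gap: 0.0569
finger_force: 43.6
```

>>> apply_moves(
  commands=[
    [-1,-0.023,-0.031,0,0],
    [-1,-0.045,-0.06,0,0],
    [-1,-0.06,-0.081,0,0],
    [-1,-0.068,-0.091,0,0],
    [-1,-0.068,-0.091,0,0],
    [-1,-0.068,-0.091,-0.03,0],
    [-1,-0.068,-0.091,-0.04,0],
    [-1,-0.068,-0.091,-0.04,0],
  ],
)

```text
time: 11.55
position: [0.3953, -0.2576, 0.1491]
tcp_rot: [0.995, -0.103, -0.002, -0.001]
ft_force: [-0.0, -0.2, -1.8]
finger_gap: 0.0567
finger_force: 43.5
```

```bash
python3 - <<'E'
from h import *
cap('wrist','w4.png'); print(get_obs()['position'])
E
```

```text
[ 0.39583631 -0.25824912  0.15013634]
```

View pics/w4.png

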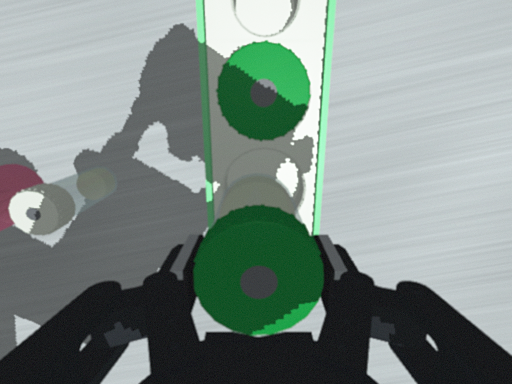

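Jar A stands in its well at (263,90). Jar B is in the gripper at (258,270), above the near large well and aligned with the carrier. I'm lowering it.

>>> apply_moves(
  commands=[
    [-1,0,-0.001,-0.025,0],
    [-1,0,-0.001,-0.05,0],
    [-1,0,-0.001,-0.065,0],
    [-1,0,-0.001,-0.073,0],
    [-1,0,-0.001,-0.078,0],
    [-1,0,-0.001,-0.08,0],
    [-1,0,-0.001,-0.081,0],
    [-1,0,-0.001,-0.081,0],
  ],
)

```text
time: 12.4
position: [0.3963, -0.2604, 0.0706]
tcp_rot: [0.995, -0.103, 0.001, 0.001]
ft_force: [-1.0, 1.9, 4.4]
finger_gap: 0.0568
finger_force: 44.0
```

>>> apply_moves(
  commands=[
    [-1,0,0,0,0],
    [1,0,0,0.001,0],
    [1,0,0,0.001,0],
    [1,0,0,0.001,0],
    [1,0,0,0.001,0],
    [1,0,0,0.03,0],
    [1,0,0,0.08,0],
    [1,0,0,0.131,0],
    [1,0,0,0.131,0],
  ],
)

```text
time: 13.3
position: [0.3981, -0.2625, 0.2065]
tcp_rot: [0.995, -0.103, 0.005, 0.004]
ft_force: [-0.7, -0.6, -0.6]
finger_gap: 0.0854
finger_force: 0.0
```

>>> apply_moves(
  commands=[
    [1,0.148,0.328,0,0],
    [1,0.148,0.328,0,0],
    [1,0.148,0.328,0,0],
    [1,0.148,0.328,0,0],
    [1,0.148,0.328,0,0],
    [1,0.148,0.328,0,0],
    [1,0.148,0.328,0,0],
    [1,0.148,0.328,0,0],
    [1,0.148,0.328,0,0],
    [1,0.148,0.328,0,0],
    [1,0.148,0.328,0,0],
  ],
)

```text
time: 14.4
position: [0.5431, 0.0664, 0.2002]
tcp_rot: [0.995, -0.104, -0.0, 0.0]
ft_force: [-1.1, 1.1, 0.1]
finger_gap: 0.0855
finger_force: 0.0
```

```bash
python3 - <<'E'
from h import *
c=cap('wrist'); caps(c); print(get_obs()['position'])
print('top');c=cap('top'); caps(c)
E
```

```text
cap [399   0] [ 0.6517 -0.0964  0.0625] [ 0.6461 -0.0932  0.0955] [220. 227. 221.]
cap [237 171] [0.5432 0.0677 0.0378] [0.5434 0.0678 0.0955] [ 79. 152.  43.]
cap [426 248] [ 0.4316 -0.0971  0.0446] [ 0.4308 -0.0962  0.0952] [218. 225. 219.]
cap [329 252] [ 0.4384 -0.0017  0.0579] [0.4385 0.0069 0.095 ] [166. 129. 230.]
cap [240 279] [0.4351 0.0888 0.0416] [0.4352 0.0895 0.0951] [33. 73. 16.]
[0.54319449 0.06630336 0.20032241]
top
cap [290 138] [ 0.6558 -0.0975  0.0594] [ 0.6552 -0.0977  0.0951] [194. 202. 193.]
cap [  0 163] [0.5798 0.5919 0.0784] [0.5808 0.5903 0.0918] [155.  153.5 139. ]
cap [370 220] [ 0.4723 -0.2756  0.0629] [ 0.4729 -0.2729  0.1029] [ 74. 128.  53.]
cap [250 236] [ 0.4342 -0.0128  0.0593] [ 0.4348 -0.012   0.0951] [168. 141. 218.]
cap [207 242] [0.4314 0.0926 0.0355] [0.4331 0.0945 0.0951] [36. 62. 26.]
cap [295 246] [ 0.4269 -0.0978  0.037 ] [ 0.4275 -0.0985  0.0952] [216. 222. 215.]
cap [362 255] [ 0.3951 -0.2582  0.0627] [ 0.3956 -0.2562  0.1031] [ 78. 132.  56.]
```

>>> apply_moves(
  commands=[
    [1,0,0,-0.045,0],
    [1,0,0,-0.09,0],
    [1,0,0,-0.12,0],
    [1,0,0,-0.138,0],
    [1,0,0,-0.138,0],
    [-1,0,0,-0.138,0],
    [-1,0,0,-0.138,0],
    [-1,0,0,-0.138,0],
    [-1,0,0,-0.138,0],
    [-1,0,0,-0.138,0],
    [-1,0,0,-0.138,0],
    [-1,0,0,-0.138,0],
  ],
  grip_force=30,
)

```text
time: 15.7
position: [0.5444, 0.0678, 0.0636]
tcp_rot: [0.995, -0.103, 0.001, 0.0]
ft_force: [-1.0, -1.4, 5.8]
finger_gap: 0.0341
finger_force: 29.6
```

>>> apply_moves(
  commands=[
    [-1,0,0,0,0],
    [-1,0,0,0.005,0],
    [-1,0,0,0.01,0],
  ],
)

```text
time: 16.0
position: [0.5434, 0.0679, 0.0726]
tcp_rot: [0.995, -0.103, -0.0, 0.0]
ft_force: [-0.2, 0.2, -0.3]
finger_gap: 0.0342
finger_force: 30.0
```

>>> apply_moves(
  commands=[
    [-1,0,0,0.03,0],
    [-1,0,0,0.065,0],
    [-1,0,0,0.1,0],
    [-1,0.002,-0.015,0.118,0],
    [-1,0.007,-0.045,0.118,0],
    [-1,0.013,-0.085,0.118,0],
    [-1,0.019,-0.125,0.118,0],
    [-1,0.025,-0.165,0.118,0],
    [-1,0.031,-0.205,0.118,0],
    [-1,0.037,-0.245,0.118,0],
    [-1,0.043,-0.285,0.118,0],
    [-1,0.048,-0.32,0.118,0],
  ],
)

```text
time: 17.2
position: [0.5914, -0.2542, 0.1904]
tcp_rot: [0.995, -0.104, -0.0, 0.0]
ft_force: [0.5, 0.8, -0.9]
finger_gap: 0.0339
finger_force: 30.3
```

>>> apply_moves(
  commands=[
    [-1,0.005,-0.03,0,0],
    [-1,0.007,-0.045,0,0],
    [-1,0.007,-0.05,0,0],
    [-1,0.007,-0.05,0,0],
    [-1,0.007,-0.05,-0.025,0],
    [-1,0.007,-0.05,-0.04,0],
    [-1,0.007,-0.05,-0.04,0],
  ],
)

```text
time: 17.9
position: [0.5975, -0.2995, 0.1481]
tcp_rot: [0.995, -0.103, -0.002, -0.001]
ft_force: [0.0, 0.8, -1.2]
finger_gap: 0.0345
finger_force: 30.3
```

```bash
python3 - <<'E'
from h import *
cap('wrist','w5.png'); cap('top','t5.png');print(get_obs()['position'])
a,b=cv2.imread('pics/w5.png'),cv2.imread('pics/t5.png')[120:312,256:512]
cv2.imwrite('pics/c5.png',np.vstack([a,cv2.resize(b,None,fx=1.1,fy=1.1)[:211, :282].repeat(1,0)] ) if 0 else np.hstack([a[:, 112:400],cv2.resize(b,(512,384))]))
E
```

```text
[ 0.5989178  -0.30085698  0.15099276]
```

View pics/c5.png

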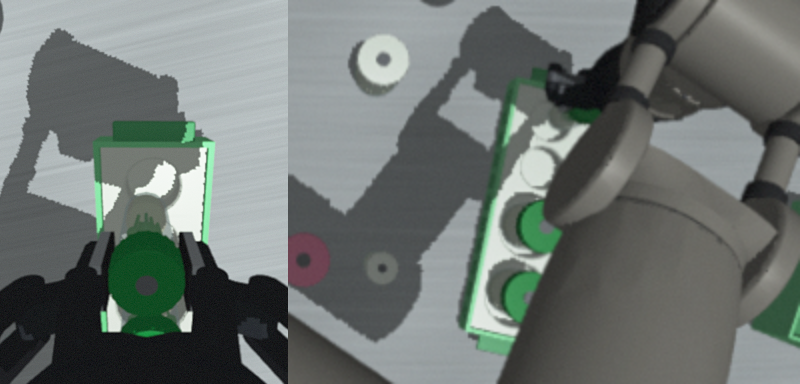

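Right half (top view): both jars are in their wells. Left half (wrist view): the vial at column 147 is a few mm to the left of the well centre at about 153. I'll shift slightly to -y and lower it.

>>> apply_moves(
  commands=[
    [-1,0,-0.003,-0.025,0],
    [-1,0,-0.003,-0.05,0],
    [-1,0,-0.003,-0.065,0],
    [-1,0,-0.003,-0.073,0],
    [-1,0,-0.003,-0.076,0],
    [-1,0,-0.003,-0.079,0],
    [-1,0,-0.003,-0.079,0],
  ],
)

```text
time: 18.7
position: [0.599, -0.3053, 0.072]
tcp_rot: [0.995, -0.103, 0.0, 0.0]
ft_force: [-0.1, -0.3, -1.4]
finger_gap: 0.0344
finger_force: 30.3
```

>>> apply_moves(
  commands=[
    [-1,0,0,-0.001,0],
    [-1,0,0,-0.002,0],
    [-1,0,0,-0.002,0],
  ],
)

```text
time: 19.0
position: [0.5995, -0.3056, 0.0717]
tcp_rot: [0.995, -0.103, 0.002, 0.001]
ft_force: [-0.4, 1.4, 7.6]
finger_gap: 0.0342
finger_force: 30.9
```

>>> apply_moves(
  commands=[
    [-1,0,0,0.001,0],
    [1,0,0,0.001,0],
    [1,0,0,0.001,0],
    [1,0,0,0.001,0],
    [1,0,0,0.001,0],
    [1,0,0,0.001,0],
    [1,0,0,0.03,0],
    [1,0,0,0.08,0],
    [1,0,0,0.131,0],
    [1,0,0,0.131,0],
  ],
)

```text
time: 20.0
position: [0.6015, -0.307, 0.2091]
tcp_rot: [0.995, -0.103, 0.007, 0.003]
ft_force: [0.4, -1.0, 0.1]
finger_gap: 0.0852
finger_force: 0.0
```

>>> apply_moves(
  commands=[
    [1,-0.166,0.396,0,0],
    [1,-0.166,0.396,0,0],
    [1,-0.166,0.396,0,0],
    [1,-0.166,0.396,0,0],
    [1,-0.166,0.396,0,0],
    [1,-0.166,0.396,0,0],
    [1,-0.166,0.396,0,0],
    [1,-0.166,0.396,0,0],
    [1,-0.166,0.396,0,0],
    [1,-0.166,0.396,0,0],
    [1,-0.166,0.396,0,0],
    [1,-0.166,0.396,0,0],
  ],
)

```text
time: 21.2
position: [0.4331, 0.0901, 0.2003]
tcp_rot: [0.995, -0.104, 0.0, 0.0]
ft_force: [-0.0, 0.8, -0.1]
finger_gap: 0.0852
finger_force: 0.0
```

```bash
python3 - <<'E'
from h import *
c=cap('wrist'); caps(c); print(get_obs()['position'])
print('top');c=cap('top','t6.png'); caps(c); wells(c)
E
```

```text
cap [337 131] [ 0.4355 -0.0121  0.0614] [ 0.4366 -0.0125  0.0955] [180. 143. 237.]
cap [449 132] [ 0.4284 -0.0955  0.042 ] [ 0.4286 -0.0958  0.0953] [221. 228. 222.]
cap [239 172] [0.4323 0.0906 0.0376] [0.4327 0.09   0.0954] [ 82. 158.  44.]
cap [260 260] [0.3419 0.0892 0.0408] [0.3423 0.0895 0.0952] [  0. 102. 118.]
[0.4331235  0.08996512 0.20027358]
top
cap [290 138] [ 0.6558 -0.0975  0.0594] [ 0.6553 -0.0977  0.0952] [188. 196. 187.]
cap [  0 163] [0.5807 0.5908 0.0764] [0.5814 0.5901 0.0916] [150. 149. 136.]
cap [387 170] [ 0.5957 -0.3034  0.0396] [ 0.5952 -0.3008  0.1027] [ 66. 117.  46.]
cap [370 220] [ 0.4728 -0.2756  0.0633] [ 0.4729 -0.2734  0.1029] [ 72. 124.  51.]
cap [250 236] [ 0.4342 -0.0128  0.0593] [ 0.4348 -0.012   0.0951] [163. 136. 211.]
cap [295 246] [ 0.4269 -0.0978  0.037 ] [ 0.4277 -0.0985  0.095 ] [209. 217. 208.]
cap [362 255] [ 0.3951 -0.2583  0.0624] [ 0.3957 -0.2563  0.1029] [ 75. 128.  54.]
outer [ 0.3891 -0.2742] [0.0618 0.0914] rect [ 0.4012 -0.2401] [0.0236 0.051 ] 71.11
outer [ 0.4718 -0.2877] [0.0621 0.0817] rect [ 0.4746 -0.2572] [0.0242 0.0538] 84.4
outer [ 0.5947 -0.2982] [0.0251 0.0284] rect [ 0.5924 -0.2934] [0.0306 0.0167] 23.78
outer [ 0.4904 -0.2799] [0.1186 0.4016] rect [ 0.4897 -0.2792] [0.1103 0.3376] 77.92
hole [ 0.392  -0.2657] [0.0739 0.0884] rect [ 0.3935 -0.267 ] [0.0739 0.0873] 0.09
hole [ 0.4729 -0.2829] [0.0751 0.0898] rect [ 0.4735 -0.2842] [0.0882 0.0771] 89.63
hole [ 0.5421 -0.291 ] [0.0497 0.0515] rect [ 0.5429 -0.291 ] [0.0481 0.0522] 89.18
hole [ 0.6004 -0.3105] [0.0475 0.0705] rect [ 0.6028 -0.3114] [0.0506 0.0681] 31.82
outer [ 0.7758 -0.2044] [0.0076 0.0224] rect [ 0.7745 -0.2056] [0.0073 0.0229] 88.9
```

>>> apply_moves(
  commands=[
    [1,0,0,-0.045,0],
    [1,0,0,-0.09,0],
    [1,0,0,-0.12,0],
    [1,0,0,-0.138,0],
    [1,0,0,-0.138,0],
    [-1,0,0,-0.138,0],
    [-1,0,0,-0.138,0],
    [-1,0,0,-0.138,0],
    [-1,0,0,-0.138,0],
    [-1,0,0,-0.138,0],
    [-1,0,0,-0.138,0],
    [-1,0,0,-0.138,0],
  ],
)

```text
time: 22.5
position: [0.4334, 0.0908, 0.0634]
tcp_rot: [0.995, -0.103, 0.001, -0.0]
ft_force: [-0.9, -1.1, 5.8]
finger_gap: 0.0342
finger_force: 29.5
```

>>> apply_moves(
  commands=[
    [-1,0,0,0,0],
    [-1,0,0,0.005,0],
    [-1,0,0,0.01,0],
  ],
)

```text
time: 22.8
position: [0.4325, 0.0909, 0.0728]
tcp_rot: [0.995, -0.103, -0.0, 0.0]
ft_force: [0.0, 0.6, -0.4]
finger_gap: 0.0343
finger_force: 29.9
```

>>> apply_moves(
  commands=[
    [-1,0,0,0.03,0],
    [-1,0,0,0.065,0],
    [-1,0,0,0.1,0],
    [-1,0.004,-0.015,0.123,0],
    [-1,0.013,-0.045,0.123,0],
    [-1,0.024,-0.085,0.123,0],
    [-1,0.036,-0.125,0.123,0],
    [-1,0.047,-0.165,0.123,0],
    [-1,0.058,-0.205,0.123,0],
    [-1,0.07,-0.245,0.123,0],
    [-1,0.081,-0.285,0.123,0],
    [-1,0.092,-0.32,0.123,0],
  ],
)

```text
time: 24.0
position: [0.5246, -0.2311, 0.1956]
tcp_rot: [0.995, -0.104, -0.0, 0.0]
ft_force: [1.2, -0.1, -0.5]
finger_gap: 0.0341
finger_force: 30.1
```

>>> apply_moves(
  commands=[
    [-1,0.01,-0.035,0,0],
    [-1,0.016,-0.055,0,0],
    [-1,0.018,-0.064,0,0],
    [-1,0.018,-0.064,0,0],
    [-1,0.018,-0.064,-0.03,0],
    [-1,0.018,-0.064,-0.045,0],
    [-1,0.018,-0.064,-0.045,0],
  ],
)

```text
time: 24.7
position: [0.5412, -0.2907, 0.1482]
tcp_rot: [0.995, -0.103, -0.002, -0.001]
ft_force: [0.2, 1.1, -0.7]
finger_gap: 0.0339
finger_force: 30.1
```

>>> apply_moves(
  commands=[
    [-1,0,0,-0.025,0],
    [-1,0,0,-0.05,0],
    [-1,0,0,-0.065,0],
    [-1,0,0,-0.073,0],
    [-1,0,0,-0.076,0],
    [-1,0,0,-0.079,0],
    [-1,0,0,-0.081,0],
    [-1,0,0,-0.081,0],
  ],
)

```text
time: 25.5
position: [0.5435, -0.2935, 0.0715]
tcp_rot: [0.995, -0.103, 0.001, 0.001]
ft_force: [-1.0, 1.1, 6.0]
finger_gap: 0.0345
finger_force: 30.6
```

Seated on the floor. Releasing and retreating.

>>> apply_moves(
  commands=[
    [-1,0,0,0.001,0],
    [1,0,0,0.001,0],
    [1,0,0,0.001,0],
    [1,0,0,0.001,0],
    [1,0,0,0.001,0],
    [1,0,0,0.001,0],
    [1,0,0,0.03,0],
    [1,0,0,0.08,0],
    [1,0,0,0.131,0],
    [1,0,0,0.15,0],
  ],
)

```text
time: 26.5
position: [0.5441, -0.2942, 0.2249]
tcp_rot: [0.995, -0.103, 0.004, 0.002]
ft_force: [-0.1, -0.0, 0.8]
finger_gap: 0.0849
finger_force: 0.0
```

>>> apply_moves(
  commands=[
    [1,-0.1,0.2,0,0],
    [1,-0.1,0.2,0,0],
    [1,-0.1,0.2,0,0],
    [1,-0.1,0.2,0,0],
    [1,-0.1,0.2,0,0],
    [1,-0.1,0.2,0,0],
    [1,-0.1,0.2,0,0],
    [1,-0.1,0.2,0,0],
  ],
)

```text
time: 27.3
position: [0.4432, -0.0941, 0.2194]
tcp_rot: [0.995, -0.104, 0.0, 0.0]
ft_force: [-0.5, 0.0, 0.6]
finger_gap: 0.0855
finger_force: 0.0
```

```bash
python3 - <<'E'
from h import *
c=cap('top','t7.png'); caps(c); s=cap('scene')['image']
cv2.imwrite('pics/c7.png',np.hstack([c['image'][90:310,200:440],s[80:300,50:290]]))
E
```

```text
cap [290 138] [ 0.656  -0.0977  0.0594] [ 0.6554 -0.0977  0.0953] [195. 203. 194.]
cap [  0 163] [0.5808 0.5889 0.0761] [0.5811 0.59   0.0917] [156. 154. 140.]
cap [387 170] [ 0.596  -0.3037  0.0388] [ 0.5956 -0.3009  0.103 ] [ 68. 122.  48.]
cap [382 194] [ 0.5396 -0.2923  0.0395] [ 0.5405 -0.2902  0.1027] [ 71. 125.  50.]
cap [370 220] [ 0.4721 -0.2755  0.0628] [ 0.4793 -0.2762  0.1029] [ 73. 128.  53.]
cap [250 236] [ 0.4342 -0.0119  0.0591] [ 0.4328 -0.0065  0.0954] [ 77.  65. 103.]
cap [207 285] [0.339 0.091 0.036] [0.3388 0.0905 0.0946] [ 76.  193.5 215. ]
```

View pics/c7.png

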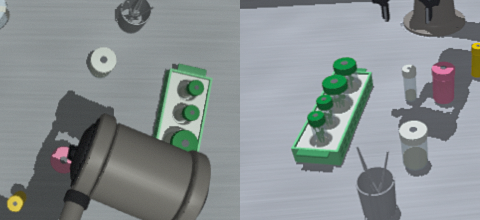

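All four green-capped vessels stand upright in their wells, with cap tops at 0.103 m and within about 3 mm of the well centres. The blanks, beaker and look-alikes have not moved.

```bash
python3 -c "
from station import *
print(finish_job())"
```

```text
the job is handed in; nothing more can be done
None
```

The job is handed in after about 27 s of the 96 s: both green-capped jars are in the large wells and both green-capped vials in the small wells, all upright, with nothing else touched; the judge's result was not shown.

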